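# Mark the failed graphite sample with the brush

## Task

The dark sample with the yellow ring on its top has failed inspection and needs marking. Take the brush from its stand by the wooden handle, dip its bristles well down inside the red pot, then dab their tip gently on top of that sample, inside the yellow ring, and hang the brush back in its stand, upright with the collar resting on the fork. Do not push about or knock over the pots or samples, and keep the brush off the blue pot and the two plain samples.

Things in the scene. Friction and masses are not known exactly. Their poses are not given: they have to be found in the camera images.
- brush: brush, 187 mm long, hanging head-down in the fork; about 110 g. Origin: centre of the underside of its black collar (52 mm diameter, 6 mm thick), z up the handle. Above: pale wooden handle, 20 x 20 mm square (sides along x, y), up to 91 mm. Below: neck 14 mm diameter to -40 mm, brass ferrule 22 mm diameter to -62 mm, pale bristles 20 mm diameter to -96 mm
- brush_grip (a point): middle of the brush's wooden handle, on its axis, 60 mm above the collar's underside
- brush_tip (a point): centre of the lower end of the bristles, 96 mm below the collar's underside; the bristles yield up to 10 mm along the brush on a soft spring (bottoming at about 5 N)
- stand: fixed steel brush stand, z up, origin on the table under the slot centre. Base 120 (x) x 90 (y) x 12 mm; post 18 mm diameter at x = +55 mm carrying a flat fork, 8 mm thick, upper face at z = 140 mm: two tines 16 mm wide, 30 mm apart (y = -15 to +15 mm), from the crossbar at x = +41 mm to the open end at x = -39 mm, which faces roughly towards the robot
- stand_slot (a point): where the brush hangs: centre of the slot on the tines' upper face; the brush's origin lies here. Lips at the tine ends stand 6 mm above the tines, 34 to 39 mm from here: lift the collar over them when sliding the brush out or in. Ferrule and bristles also pass the 30 mm gap straight up or down
- red_pot: loose open round red plastic pot, 84 mm across the rim, 70 mm high, wall 4 mm, floor about 5 mm; origin at the centre of its underside. About 350 g. The pot to dip into
- red_pot_rim (a point): centre of the red pot's mouth, in the plane of the rim
- blue_pot: the same pot in blue, origin at the centre of its underside; leave it alone
- blue_pot_rim (a point): centre of the blue pot's mouth, in the plane of the rim
- tray: fixed white enamel tray with a blue rim, 200 (x) x 340 (y) mm, rim 25 mm high, floor 5 mm thick; origin at the centre of its underside. The three samples stand in it in a row along its y
- flagged_sample: loose dark graphite cylinder standing upright in the tray, 64 mm in diameter, 70 mm high, about 400 g, with a yellow ring (42 mm inside, 56 mm outside diameter) on its top and a yellow band round its side; origin at the centre of its underside
- sample_top (a point): centre of the flagged sample's top face, the middle of the yellow ring
- plain_sample_a: plain dark graphite cylinder of the same size, no ring; origin at the centre of its underside; leave it alone
- plain_sample_b: the other plain dark graphite cylinder; origin at the centre of its underside; leave it alone
Not all that is in view belongs to the job. Leave any orange or purple look-alike of the brush alone.

How it is judged:
On the way, in this order (a step that is already met when the one before it is completed fails the run):
1. the brush tip is inside the red pot, more than 20 mm below its rim, with the pot upright (z of brush_tip in the frame of red_pot_rim below -0.02 m and horizontal distance between brush_tip and red_pot_rim below 0.036 m and angle between red_pot's own z axis and vertical below 0.15 rad), for 0.2 s.
2. the bristle tip presses on the flagged sample's top, within 19 mm of its centre (contact force between brush and flagged_sample above 0.3 N and horizontal distance between brush_tip and sample_top below 0.019 m and z of brush_tip in the frame of sample_top between -0.004 and 0.008 m), for 0.1 s.
At the end, for the whole second after the job is handed in: the brush hangs at rest in the stand's fork, its collar's underside within 13 mm of the slot centre sideways and 5 mm in height, upright within 0.1 rad; both pots and all three samples stand upright (within 0.1 rad) and within 30 mm of where they started (horizontal distance between brush and stand_slot below 0.013 m and z of brush in the frame of stand_slot between -0.005 and 0.005 m and angle between each of brush, red_pot, blue_pot, flagged_sample, plain_sample_a, plain_sample_b's own z axis and vertical below 0.1 rad and linear speed of brush below 0.03 m/s and distance of each of red_pot, blue_pot, flagged_sample, plain_sample_a, plain_sample_b from where it was at the start of the episode below 0.03 m); the robot touches nothing.
It fails at once if a pot or sample is pushed more than 30 mm or tipped over (distance of any of red_pot, blue_pot, flagged_sample, plain_sample_a, plain_sample_b from where it was at the start of the episode above 0.03 m or angle between any of red_pot, blue_pot, flagged_sample, plain_sample_a, plain_sample_b's own z axis and vertical above 0.5 rad).
It fails at once if the brush touches the blue pot or is dipped into it (contact force between brush and blue_pot above 0.3 N or (horizontal distance between brush_tip and blue_pot_rim below 0.036 m and z of brush_tip in the frame of blue_pot_rim below -0.005 m)).
It fails at once if the brush touches a plain sample (contact force between brush and plain_sample_a above 0.3 N or contact force between brush and plain_sample_b above 0.3 N).
It fails at once if the brush is pressed hard (over 25 N) on the flagged sample (contact force between brush and flagged_sample above 25 N).
It also fails if it takes over 59 s, if anything falls off the work surface, if the arm or the gripper's body presses on something with over 40 N, if the wrist force passes 120 N, or if a joint passes its speed limit or range.

## Robot

A 7-joint arm with a two-finger parallel gripper is mounted at the origin on the work surface. World frame = base frame: x ahead of the robot, y to its left, z up, the work surface at z = 0. Lengths are in m, angles in rad, forces in N, time in s.
With the tool pointing down it reaches from about 0.425 to 0.925 m from the base axis. Payload 6.8 kg.
Tool frame: the origin (TCP) lies at the very end of the fingers, on their centre line; the grasp point (between the pads) lies 19 mm behind it (grip_point_offset is the distance from the TCP to the grasp point, in m); z points along the fingers, y is the line along which they close (so a half turn about z gives the same grasp; the last joint's range is limited). The gripper opens to 85 mm and grips with 20 to 120 N. Pads are 22 mm wide; open, the fingers measure 114 mm over their backs; the gripper's body (76 mm by 85 mm) begins 54 mm behind the grasp point. The pads swing forward as they close: fully open they stand 13 mm farther back than shut.
Start: joints at [1.182, 0.477, 0.022, 1.555, -0.011, 1.109, -0.083], TCP at [0.187, -0.649, 0.192] pointing down, gripper open.
Joint ranges: [-2.96, 2.96], [-0.34, 2.1], [-1.41, 1.46], [0.24, 2.44], [-1.37, 4.51], [0.17, 1.92], [-2.96, 2.96]. Speed limits (rad/s): [2.39, 2.39, 3.14, 3.14, 3.14, 3.14, 3.14].

## Interface

Orientations are given as a unit quaternion [w, x, y, z].
In Python, from station import * gives the robot as it stands.
- The arm moves only by the tool carry_out, never from a script. Its argument "rows" is text: rows parted by semicolons, each of 4 numbers parted by spaces: the shift along the world's x, y, z in mm, then the turn about the world's z in degrees. In form: dx dy dz yaw; .... A call has 1 to 10 rows; each row shifts and turns the commanded pose from where the row before left it; what a row does not reach is not made up. A row lasts 1/8 s, in which the tool goes at most 62.5 mm and 10.7 degrees, less where a joint would pass 70% of its speed; a pose out of reach is approached as far as the arm can. A call is refused whole if a number of a shift passes 62.5 or a number of a turn 10.7, either way. A call with a gripper value outside its range is refused whole. "claw" is the finger opening in mm, from 0 to 85.4, set as the call begins (left out, the last holds). The fingers move at their own pace and stop on an object; "force" is the grip in N (left out, the last holds). Time passes only in rows, so rows that do not move let the fingers close. It gives the time, the measured TCP pose, the force, the opening and the grip force at its end, in the units of the state.
- get_obs(): the state, without advancing time (a new reading comes with each control period).
- read_camera(name): name is "side" or "top"; returns a dict with "img" (384x512x3 uint8, blue, green, red), "fov_y" (degrees; the focal length in pixels is half the picture's height over the tangent of half this angle, whatever the lens; pixels are square), "cx", "cy" (the principal point, pixels), "distortion" ([k1, k2, p1, p2, k3] as OpenCV has them; the pictures are not rectified), "world_to_cam" (4x4, takes a point from world to camera coordinates). Camera axes: x right, y up, looking along -z (the intrinsics and any distortion apply to the point x, -y, -z); pixel columns grow to the right and rows downward; lengths in m; the calibration is good to about 2 mm. A picture is of the moment at which its call begins. There is no depth.
- hand_in(): hands the job in; it is judged then, once.
Trained networks look in the newest picture that a camera, given by its name, has taken for a name from the list of things; names that differ only in an ending like _2 or _b are one class to them, and where a whole thing is asked for, a point or a joint stands for the part that bears it (a point fixed in the world has none). Each returns a list of dicts, best first, with "confidence" (0 to 1); they miss things now and then, are a little off and sometimes report something else, mostly with a low value. They report only what shows in the picture. A call takes as long as a camera call. They do not tell look-alikes from the thing itself.
- recognise(camera, thing): "centre" ([column, row] in pixels, amid what is visible of it).
- outline_of(camera, thing): "pixels" (384x512 bool, what is visible of it) and "centre" ([column, row] in pixels, amid what is visible of it).
- place_of(camera, thing): "centre" ([column, row] in pixels: a listed point, or the origin of a listed thing).
The state is a dict: "t": time; "q": joint angles; "joint_vel": joint speeds; "joint_torque": joint torques, N m; "eef_pos": TCP position; "tool_rot": TCP orientation; "contact_force": force on the tool from outside, world axes, zero at the start; "torque": the same for the moment, N m; "gripper_width": opening from 0.0 (shut) to 1.0 (fully open); "grasp_force": force on a finger pad.
Only numpy, scipy, OpenCV 4.12 (cv2) and the standard library are available. Lean on these libraries where they do the work, as an engineer would, in place of code of your own. Each camera call takes 0.05 s, during which the arm holds its last target. There are 200 camera calls.

## Working session

There is one attempt and no reset: what is moved stays moved. The work goes in short steps, Python scripts to look and compute and a tool call to move; the robot and the scene stay as the last step left them, time stands still between calls to the robot, and variables do not carry over. Pictures are saved under pics/ and viewed, at most 10 in all, crops included, and the job is handed in when it is done.

Besides the shell and the picture viewer there is one more tool, called after "Request:" as a command line: name --argument value ..., lists and objects as JSON in quotes. carry_out: Moves the arm, as the interface text tells. Its arguments: {"type":"object","properties":{"rows":{"type":"string"},"claw":{"type":"number"},"force":{"type":"number"}},"required":["rows"]}

```bash
mkdir -p pics
python3 - <<'E'
from station import *
import cv2,numpy as np
o=get_obs();print(o['t'],o['eef_pos'],o['tool_rot'],o['gripper_width'])
for n in("side","top"):
    d=read_camera(n);cv2.imwrite(f"pics/{n}0.png",d["img"])
    print(n,d["fov_y"],d["cx"],d["cy"],d["distortion"],np.round(d["world_to_cam"],3).tolist())
    for t in["brush","brush_grip","brush_tip","stand","stand_slot","red_pot_rim","blue_pot_rim","sample_top","tray","flagged_sample","plain_sample_a"]:
        print(t,[(np.round(r["centre"],1).tolist(),round(float(r["confidence"]),2)) for r in place_of(n,t)[:4]])
E
```

```text
0.0 [ 0.18686975 -0.64793845  0.19072836] [-8.78910531e-04  9.90156958e-01  1.39958527e-01 -1.91107681e-04] 0.9987512780716329
side 42.371723851838745 250.1532973408834 185.87438538860206 [-0.02511443  0.          0.          0.          0.        ] [[-0.922, -0.387, -0.01, 0.431], [0.245, -0.603, 0.759, -0.312], [-0.3, 0.698, 0.651, -1.369], [0.0, 0.0, 0.0, 1.0]]
brush [([287.5, 147.6], 0.74), ([242.7, 155.6], 0.65), ([322.5, 140.4], 0.56), ([284.2, 128.4], 0.47)]
brush_grip [([319.7, 129.3], 0.86), ([288.0, 130.4], 0.84), ([284.0, 120.3], 0.63)]
brush_tip [([321.5, 161.5], 0.59), ([242.2, 180.4], 0.57), ([288.1, 167.2], 0.39)]
stand [([281.7, 175.5], 0.62), ([186.7, 238.7], 0.45), ([161.7, 302.1], 0.28)]
stand_slot [([291.3, 144.7], 0.76), ([204.0, 338.2], 0.17)]
red_pot_rim [([206.6, 325.2], 0.59)]
blue_pot_rim [([157.8, 283.1], 0.7)]
sample_top [([185.9, 238.8], 0.69), ([190.4, 253.8], 0.4)]
tray [([212.9, 233.7], 0.78)]
flagged_sample [([190.8, 253.4], 0.93)]
plain_sample_a [([232.6, 216.3], 0.73), ([203.4, 232.3], 0.57), ([205.1, 338.6], 0.33)]
top 45.35597973552907 262.04585446188366 194.4195432566183 [0.04518977 0.         0.         0.         0.        ] [[0.007, -1.0, 0.012, -0.095], [0.996, 0.008, 0.093, -0.528], [-0.093, 0.012, 0.996, -1.304], [0.0, 0.0, 0.0, 1.0]]
brush [([413.2, 190.4], 0.8), ([341.0, 154.2], 0.77), ([411.9, 242.3], 0.6), ([372.5, 207.1], 0.56)]
brush_grip [([423.2, 185.3], 0.93), ([377.6, 206.5], 0.82), ([420.9, 239.7], 0.77), ([346.8, 151.5], 0.76)]
brush_tip [([405.7, 191.4], 0.53), ([400.2, 241.0], 0.51)]
stand [([359.3, 207.2], 0.76)]
stand_slot [([374.1, 209.3], 0.89)]
red_pot_rim [([112.2, 217.7], 0.56)]
blue_pot_rim [([132.2, 160.7], 0.94)]
sample_top [([196.2, 153.5], 0.97), ([268.1, 182.0], 0.75)]
tray [([234.3, 168.0], 0.81)]
flagged_sample [([202.0, 158.1], 0.83)]
plain_sample_a [([230.9, 158.4], 0.92), ([270.2, 182.4], 0.86), ([198.1, 157.6], 0.54)]
```

Run:
```python
import cv2
for n in("side","top"):
    i=cv2.imread(f"pics/{n}0.png");cv2.imwrite(f"pics/{n}0b.png",cv2.resize(i,(800,600),interpolation=cv2.INTER_CUBIC))
```

```text
(no output)
```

View pics/side0b.png

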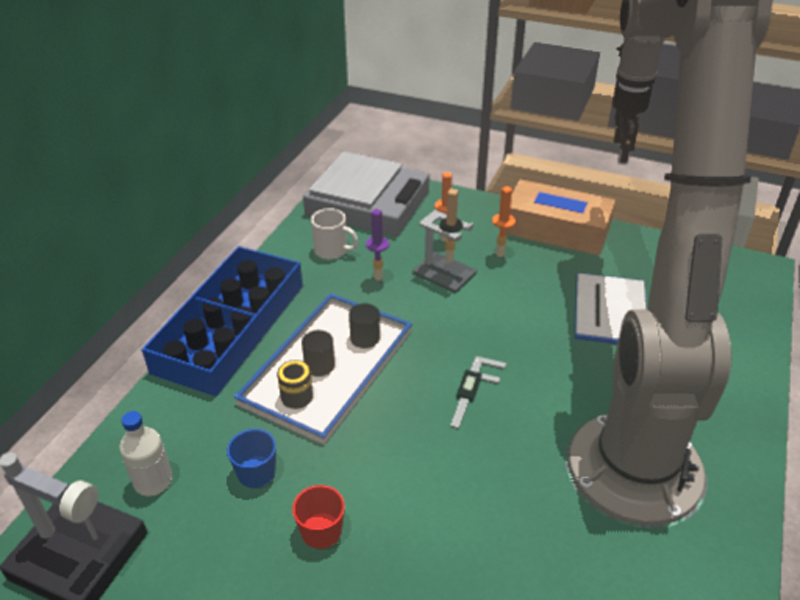

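View pics/top0b.png

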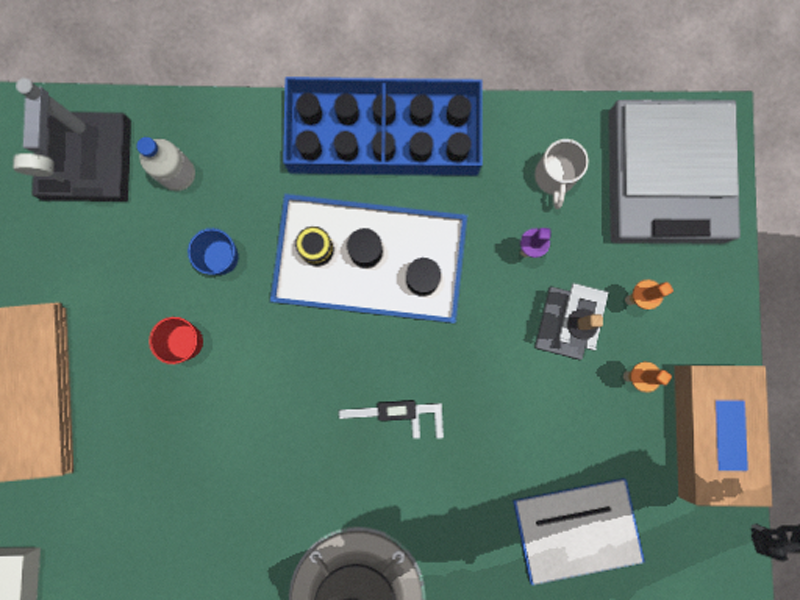

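Side view (800 px scale): the wooden brush hangs in the stand at about (452,215), with orange look-alikes at (447,190) and (505,215). The red pot is at (320,515) and the ringed sample at (295,383). Top view: brush at (590,322), red pot (176,341), blue pot (213,251), flagged sample (314,245).

```bash
cat > h.py <<'E'
from station import *
import cv2,numpy as np
from scipy.optimize import least_squares
def ray(d,p):
    f=192/np.tan(np.radians(d["fov_y"])/2);K=np.array([[f,0,d["cx"]],[0,f,d["cy"]],[0,0,1.]])
    u=cv2.undistortPoints(np.array([[p]],float),K,np.array(d["distortion"]))[0,0]
    W=np.array(d["world_to_cam"]);R=W[:3,:3];v=R.T@np.array([u[0],-u[1],-1]);return -R.T@W[:3,3],v/np.linalg.norm(v)
def atz(d,p,z):
    o,v=ray(d,p);return o+v*(z-o[2])/v[2]
def proj(d,X):
    f=192/np.tan(np.radians(d["fov_y"])/2);K=np.array([[f,0,d["cx"]],[0,f,d["cy"]],[0,0,1.]])
    W=np.array(d["world_to_cam"]);c=(W[:3,:3]@np.atleast_2d(X).T).T+W[:3,3];c=c*[1,-1,-1]
    return cv2.projectPoints(c,np.zeros(3),np.zeros(3),K,np.array(d["distortion"]))[0][:,0]
def tri(da,pa,db,pb):
    A=np.zeros((3,3));b=np.zeros(3);rs=[ray(da,pa),ray(db,pb)]
    for o,v in rs:
        M=np.eye(3)-np.outer(v,v);A+=M;b+=M@o
    X=np.linalg.solve(A,b);return X,max(np.linalg.norm((np.eye(3)-np.outer(v,v))@(X-o)) for o,v in rs)
E
python3 - <<'E'
from h import *
np.set_printoptions(precision=4,suppress=True)
s=read_camera("side");t=read_camera("top")
P=dict(grip=((288,130.4),(377.6,206.5),.2),slot=((291.3,144.7),(374.1,209.3),.14),red=((206.6,325.2),(112.2,217.7),.07),blue=((157.8,283.1),(132.2,160.7),.07),samp=((185.9,238.8),(196.2,153.5),.075))
for k,(a,b,z) in P.items(): print(k,*tri(s,a,t,b),"z:",atz(s,a,z)[:2],atz(t,b,z)[:2])
# ellipse fits for colour
def fit(d,lo,hi,name,box):
    h=cv2.cvtColor(d["img"],cv2.COLOR_BGR2HSV);m=cv2.inRange(h,lo,hi);mm=np.zeros_like(m);x0,y0,x1,y1=box;mm[y0:y1,x0:x1]=m[y0:y1,x0:x1]
    ys,xs=np.nonzero(mm);c=max(cv2.findContours(mm,0,1)[0],key=cv2.contourArea)
    print(name,len(xs),cv2.fitEllipse(c),atz(d,cv2.fitEllipse(c)[0],.075)[:2])
fit(t,(20,100,80),(35,255,255),"ring top",(180,140,220,175))
fit(s,(20,100,80),(35,255,255),"ring side",(170,225,205,247))
X=np.array([[.0,0,0]])
i=t["img"][170:240,330:440];cv2.imwrite("pics/c1.png",cv2.resize(i,(800,509),interpolation=cv2.INTER_CUBIC))
i=s["img"][95:205,240:350];cv2.imwrite("pics/c2.png",cv2.resize(i,(600,600),interpolation=cv2.INTER_CUBIC))
E
```

```text
grip [ 0.4863 -0.3793  0.196 ] 0.0013237725455444147 z: [ 0.4857 -0.3732] [ 0.4847 -0.3786]
slot [ 0.4791 -0.3876  0.1337] 0.002861192290465836 z: [ 0.4738 -0.3803] [ 0.4814 -0.3851]
red [0.4537 0.3234 0.0608] 0.0037264402001573574 z: [0.4467 0.3277] [0.4568 0.322 ]
blue [0.6161 0.2696 0.0856] 0.0025783236658326308 z: [0.627  0.2603] [0.6162 0.2728]
samp [0.6344 0.0932 0.0767] 0.0031500047264064104 z: [0.632  0.0912] [0.6377 0.0946]
ring top 198 ((200.3805389404297, 155.5287322998047), (19.282855987548828, 21.781286239624023), 114.52753448486328) [0.6321 0.0828]
ring side 170 ((187.55506896972656, 237.83053588867188), (13.98637866973877, 19.846303939819336), 80.76221466064453) [0.6294 0.086 ]
```

View pics/c1.png

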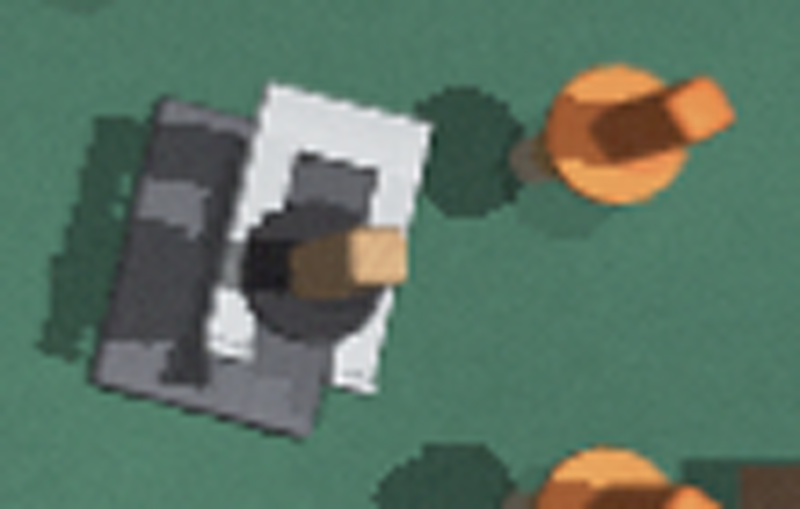

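View pics/c2.png

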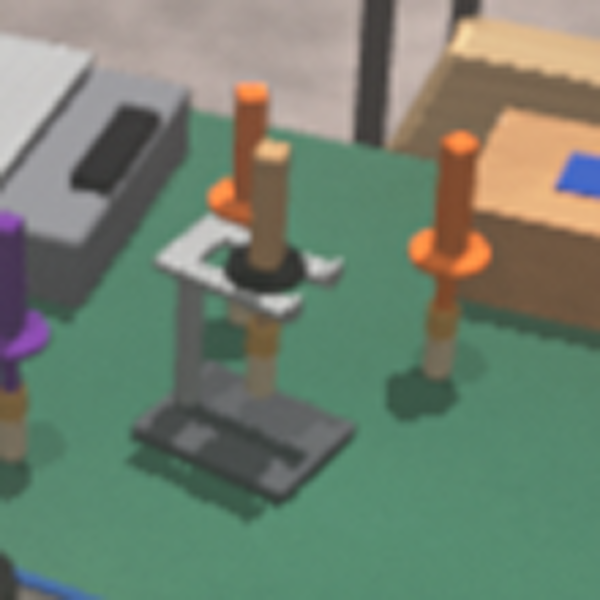

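Crops: the fork opens down and slightly left in the top view (tine edge (432,125)→(375,390)), so the stand yaw is about -13°. The handle's top face is at (380,256) with little yaw, and the collar is centred near (315,272). The side crop shows the collar resting on the fork at (265,268) with the post behind.

Run:
```python
from h import *
np.set_printoptions(precision=4,suppress=True)
s=read_camera("side");t=read_camera("top")
c1=lambda x,y:(330+(x+.5)/7.2727-.5,170+(y+.5)/7.2727-.5)
c2=lambda x,y:(240+(x+.5)/5.4545-.5,95+(y+.5)/5.4545-.5)
print("handle top",tri(s,c2(272,150),t,c1(380,256)),atz(t,c1(380,256),.231),atz(s,c2(272,150),.231))
print("collar",tri(s,c2(265,267),t,c1(315,272)),atz(t,c1(315,272),.146),atz(s,c2(265,265),.146))
r=np.array([atz(t,c1(*p),z)[:2] for p,z in [((432,125),.14),((270,85),.14),((375,390),.146),((210,345),.146),((377,172),.14),((292,153),.14)]]);print(r)
# handle top face
g=cv2.resize(t["img"][190:220,360:395],None,fx=8,fy=8,interpolation=cv2.INTER_CUBIC);h=cv2.cvtColor(g,cv2.COLOR_BGR2HSV)
m=cv2.inRange(h,(5,60,150),(25,200,255));c=max(cv2.findContours(m,0,1)[0],key=cv2.contourArea);print(cv2.minAreaRect(c))
rc=cv2.boxPoints(cv2.minAreaRect(c));print(np.array([atz(t,(360+(p[0]+.5)/8-.5,190+(p[1]+.5)/8-.5),.231)[:2] for p in rc]))
for n,d in(("top",t),("side",s)):
  for th in["red_pot","blue_pot"]:
    o=outline_of(n,th)
    for k in o[:1]: print(n,th,k["confidence"],k["centre"],k["pixels"].sum(), cv2.boundingRect(k["pixels"].astype(np.uint8)))
# orange positions
for p in[(423.2,185.3),(420.9,239.7)]: print("orange",atz(t,p,.156)[:2])
print("pred red rim", proj(s,[[.4568,.322,.07]]),proj(t,[[.45,.326,.07]]))
```

```text
handle top (array([ 0.4861, -0.3822,  0.2272]), np.float64(0.001134371736881655)) [ 0.4869 -0.3808  0.231 ] [ 0.4833 -0.377   0.231 ]
collar (array([ 0.4867, -0.3823,  0.1401]), np.float64(0.0008792520122336645)) [ 0.4871 -0.3805  0.146 ] [ 0.484  -0.3767  0.146 ]
[[ 0.5414 -0.4253]
 [ 0.5556 -0.3667]
 [ 0.4448 -0.4013]
 [ 0.4605 -0.3424]
 [ 0.5241 -0.4051]
 [ 0.5308 -0.3743]]
((175.62054443359375, 121.00416564941406), (60.65361404418945, 61.30839538574219), 1.9749339818954468)
[[ 0.478  -0.3704]
 [ 0.4967 -0.3713]
 [ 0.4962 -0.3897]
 [ 0.4775 -0.3887]]
top red_pot 0.64 [112.8, 218.3] 739 (97, 203, 33, 30)
top blue_pot 0.59 [136.2, 161.1] 738 (120, 146, 33, 30)
side red_pot 0.57 [204.0, 327.8] 1063 (188, 310, 33, 41)
side blue_pot 0.95 [165.5, 290.8] 916 (146, 275, 31, 37)
orange [ 0.5442 -0.5096]
orange [ 0.403 -0.5  ]
pred red rim [[204.0034 322.0387]] [[110.6345 220.1537]]
```

Request:
carry_out --rows "0 0 60 0; 0 0 60 -9; 30 30 30 -10; 60 55 0 0; 60 50 0 0; 60 50 0 0; 60 50 0 0; 29 32 0 0; 0 0 0 0; 0 0 0 0" --claw 85 --force 60

```text
t: 2.85
eef_pos: [0.4355, -0.425, 0.3417]
tool_rot: [0.0, 1.0, -0.026, -0.0]
contact_force: [-0.5, -0.6, 0.2]
gripper_width: 0.996
grasp_force: 0.0
```

Request:
carry_out --rows "25 22 0 0; 25 22 0 0; 0 0 0 0; 0 0 0 0"

```text
t: 3.35
eef_pos: [0.4847, -0.3822, 0.3417]
tool_rot: [0.0, 1.0, -0.027, -0.0]
contact_force: [0.5, -1.8, -0.7]
gripper_width: 0.997
grasp_force: 0.0
```

Run:
```python
from h import *
o=get_obs();e=o["eef_pos"];print(o["t"],e,np.array([.486,-.381,.181])-e)
s=read_camera("side");i=s["img"][35:185,215:365].copy()
cv2.imwrite("pics/c3.png",cv2.resize(i,(600,600),interpolation=cv2.INTER_CUBIC));print(proj(s,[e])-[215,35])
```

```text
3.35 [ 0.48468839 -0.38220394  0.34166448] [ 0.00131161  0.00120394 -0.16066448]
[[76.03851641 56.57295674]]
```

View pics/c3.png

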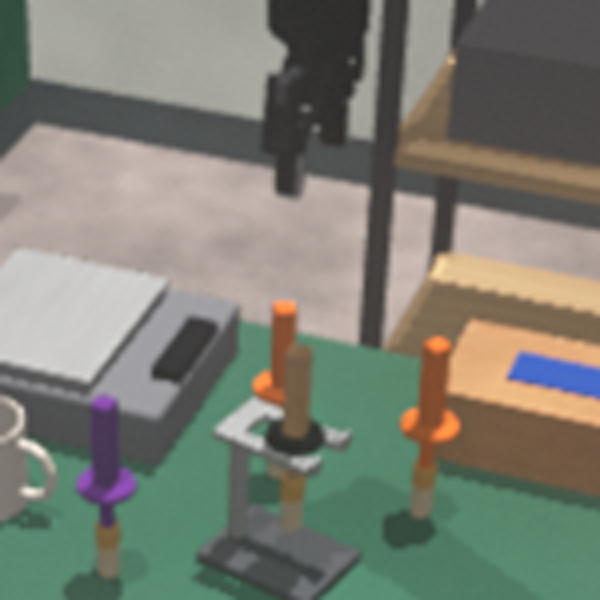

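The open gripper hangs above the brush, with fingertips at crop (290,192) and (335,143). I'll check these against the projected pad positions before descending.

Run:
```python
from h import *
s=read_camera("side");e=np.array(get_obs()["eef_pos"])
print((proj(s,[e+[0,.05,.013],e+[0,-.05,.013],e+[0,.05,0.02],[.486,-.381,.231]])-[215,35])*4)
```

```text
[[283.4756063  241.74663338]
 [325.43284239 182.57775469]
 [283.81351241 233.70655714]
 [296.29921259 345.21753054]]
```

Run:
```python
from h import *
t=read_camera("top");s=read_camera("side");e=np.array(get_obs()["eef_pos"])
a=cv2.resize(t["img"][140:290,330:480],(450,450),interpolation=cv2.INTER_CUBIC)
b=cv2.resize(s["img"][25:100,255:330],(450,450),interpolation=cv2.INTER_CUBIC)
b=cv2.convertScaleAbs(b,alpha=1.8,beta=20)
for p in proj(t,[e,e+[0,.05,.013],e+[0,-.05,.013]]): cv2.circle(a,tuple(int(v) for v in (p-[330,140])*3),3,(0,0,255),-1)
for p in proj(s,[e,e+[0,.05,.013],e+[0,-.05,.013]]): cv2.circle(b,tuple(int(v) for v in (p-[255,25])*6),3,(0,0,255),-1)
cv2.imwrite("pics/c4.png",cv2.resize(np.hstack([a,b]),(800,400)))
```

```text
(no output)
```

View pics/c4.png

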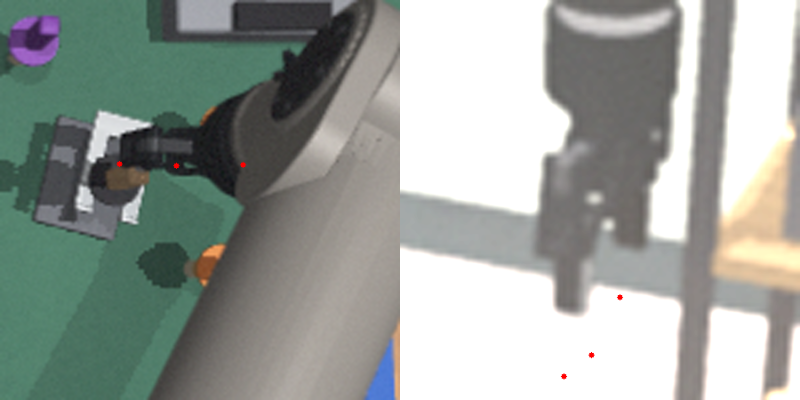

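Left panel (top view): the visible finger is at about (115,147), near its predicted dot at (120,163). Right panel (side view): the tips at (572,310) and (632,247) sit higher than the dots at (564,376) and (620,297). I'll work out where the tips really are.

Run:
```python
from h import *
np.set_printoptions(precision=4,suppress=True)
t=read_camera("top");s=read_camera("side");e=np.array(get_obs()["eef_pos"]);print(e)
for u,v,y in((572,310,.05),(632,247,-.05)):
    o,r=ray(s,((u-400)/5.333+255,v/5.333+25))
    for nm,ax,val in(("x",0,e[0]),("x+11",0,e[0]+.011),("y",1,e[1]+y),("z",2,e[2]+.013)): print(u,nm,o+r*(val-o[ax])/r[ax]-e)
# body check: project points along the tool axis, onto both
for d,(x0,y0),k in((t,(330,140),2.667),(s,(255,25),5.333)):
    print([ (np.round((p-[x0,y0])*k)+([400,0] if d is s else [0,0])).tolist() for p in proj(d,[e+[0,0,h] for h in(0,.019,.073,.12,.16)])])
```

```text
[ 0.4856 -0.381   0.3418]
572 x [0.     0.0377 0.0494]
572 x+11 [0.011  0.0044 0.0301]
572 y [-0.0041  0.05    0.0565]
572 z [ 0.0207 -0.0251  0.013 ]
632 x [ 0.     -0.0718  0.0358]
632 x+11 [ 0.011  -0.1079  0.0162]
632 y [-0.0066 -0.05    0.0476]
632 z [ 0.0128 -0.1138  0.013 ]
[[175.0, 165.0], [182.0, 163.0], [204.0, 158.0], [225.0, 152.0], [245.0, 147.0]]
[[590.0, 355.0], [592.0, 327.0], [596.0, 243.0], [599.0, 167.0], [603.0, 100.0]]
```

Run:
```python
from h import *
out=[]
for n,(x0,y0) in(("top",(330,140)),("side",(235,5))):
    a=cv2.imread(f"pics/{n}0.png");d=read_camera(n);df=cv2.absdiff(a,d["img"]).max(2)
    e=np.array(get_obs()["eef_pos"])
    c=cv2.resize(np.minimum(df.astype(int)*4,255).astype(np.uint8)[y0:y0+110,x0:x0+110],(400,400),interpolation=cv2.INTER_NEAREST);c=cv2.cvtColor(c,cv2.COLOR_GRAY2BGR)
    for p in proj(d,[e,e+[0,.05,.013],e+[0,-.05,.013]]): cv2.circle(c,tuple(int(v) for v in (p-[x0,y0])*400/110),3,(0,0,255),-1)
    out.append(c)
cv2.imwrite("pics/c5.png",np.hstack(out))
```

```text
(no output)
```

View pics/c5.png

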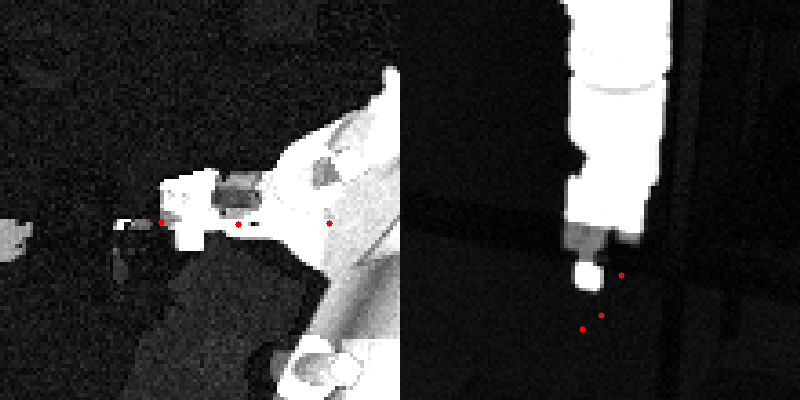

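Diff panels: in the side view the left fingertip ends at (588,292). In the top view the left finger covers about (160–215, 175–225), but shadows are mixed in. I'll find the depth along the side ray that agrees with the top view.

Run:
```python
from h import *
np.set_printoptions(precision=3,suppress=True)
t=read_camera("top");s=read_camera("side");e=np.array(get_obs()["eef_pos"])
o,r=ray(s,(286.7,85.3))
for y in(-.40,-.38,-.36,-.34,-.32,-.30,-.28):
    X=o+r*(y-o[1])/r[1];print(X,(proj(t,[X])-[330,140])*400/110)
img=t["img"][185:212,365:400].max(2)
for row in img[::2]: print(*["%3d"%v for v in row[::1]])
```

```text
[ 0.506 -0.4    0.35 ] [[274.341 190.381]]
[ 0.499 -0.38   0.362] [[247.078 199.309]]
[ 0.493 -0.36   0.374] [[219.159 208.456]]
[ 0.486 -0.34   0.385] [[190.556 217.832]]
[ 0.479 -0.32   0.397] [[161.242 227.446]]
[ 0.473 -0.3    0.409] [[131.186 237.309]]
[ 0.466 -0.28   0.421] [[100.358 247.429]]
145 230 225 223 224 224 224 222 222 220 223 222 221 220 221 222 227 185 160 132 142 120  79  79  82  78  85  82  79  81  81  82  80  82  80
143 226 228 227 227 227 226 226 224 224 223 222 223 219 220 216 210 124 122  78  37  45  59  40  48  55  82  79  58  58  48  49  49  49  45
224 222 221 221 224 224 224 227 227 215 120  33  33  32  37  36  33  37  34  35  45  41  58  41  44  54  59  41  34  38  38  39  32  35  35
222 223 222 220 220 174  78  75  83  69  31  32  34  34  22  27  39  44  48  58  70  78 106  73  61  66  63  62  47  53  54  49  38  44  45
223 224 223 222 213 100 111 107 103  46  41  40  41  36  29  42  41  51  55  62  68  77 104  73  67  75  75  77  76  78  78  73  78  75  76
226 222 223 220 188 110 110 109 103  47  38  45  42  36  30  41  46  50  52  61  64  79 100  71  64
[... 460 characters left out ...]

 36  38  35  39  41  50  67  80  94  90  92  92  89 106 111  88  88  83  70  50  63  80 108 108 123 124  84  42  38  41  40  36  38  37  43
 43  40  39  34  50  92  89  91  91  91  87  89  86 107 109 119 116 111 113 117 113 114 112 108 109 110 108 128 126 126 103 105 103 103 105
 40  38  36  33  43  73  88  87  92  87  89  88  88 100 115 117 110 118 114 114 119 111 110 110 111 108 111 114 126 122 122 126 125 127 126
 33  28  36  37  44  75  87  84  89  90  88  87  89  91  87  87  85  89 144  92 110 114 113 112 110 112 113 111 108 106 108 110 126 124 123
 64  69  65  66  60  62  61  67  69  66  68  66  63  61  64  64  85 179 216 112 110 111 112 111 113 111 110 111 115 110 110 110 114 112 112
```

Run:
```python
from h import *
np.set_printoptions(precision=3,suppress=True)
t=read_camera("top");s=read_camera("side");o=get_obs();print(o["eef_pos"],o["q"],o["t"])
print("base",proj(t,[[0,0,0]])*1.5625,proj(s,[[0,0,0]])*1.5625)
e0=np.array([.187,-.648,.191]);y=np.array([.277,-.96,0])
for d in(t,s): print(proj(d,[e0,e0+y*.05+[0,0,.013],e0-y*.05+[0,0,.013]])*1.5625)
for n,d in(("top",t),("side",s)):
    cv2.imwrite(f"pics/{n}1.png",d["img"])
a=cv2.imread("pics/top0.png")[280:384,412:512];b=cv2.imread("pics/side0.png")[30:134,350:450]
for im,d,off in((a,t,(412,280)),(b,s,(350,30))): pass
A=cv2.resize(a,(400,416),interpolation=cv2.INTER_CUBIC);B=cv2.resize(b,(400,416),interpolation=cv2.INTER_CUBIC)
for im,d,off in((A,t,(412,280)),(B,s,(350,30))):
    for p in proj(d,[e0,e0+y*.05+[0,0,.013],e0-y*.05+[0,0,.013]]): cv2.circle(im,tuple(int(v) for v in (p-off)*4),3,(0,0,255),-1)
cv2.imwrite("pics/c6.png",cv2.convertScaleAbs(np.hstack([A,B]),alpha=1.5,beta=10))
```

```text
[ 0.486 -0.38   0.342] [ 0.627  0.287 -0.084  1.492  0.024  1.363 -1.08 ] 3.95
base [[356.581 596.879]] [[633.599 465.839]]
[[765.474 514.815]
 [800.914 507.859]
 [738.708 525.236]]
[[614.332 171.594]
 [613.098 155.287]
 [617.687 178.536]]
```

View pics/c6.png

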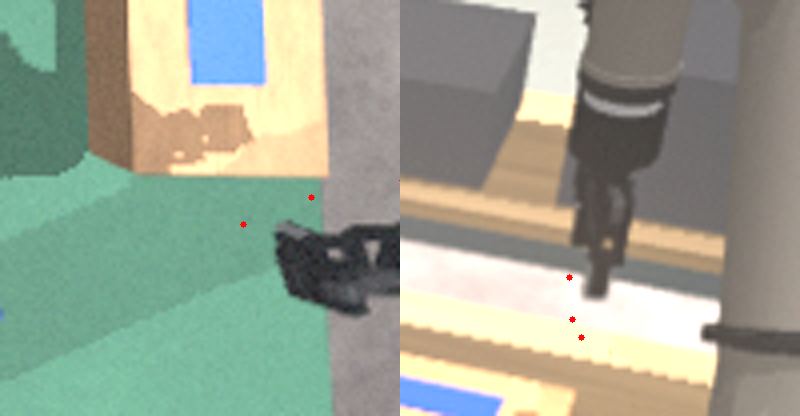

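Right panel: the start picture shows the same kind of offset, with the tip at (597,295) against the prediction of (581,337). So the gripper sits off its reported pose by tens of mm in the camera frame. I'll measure that with the fingers shut over open table before going near the brush.

Request:
carry_out --rows "0 40 0 0; -10 40 0 0; -16 40 0 0; 0 10 -30 0; 0 0 -30 0; 0 0 -30 0; 0 0 0 0; 0 0 0 0; 0 0 0 0; 0 0 0 0" --claw 0

```text
t: 5.2
eef_pos: [0.4607, -0.2506, 0.2527]
tool_rot: [0.0, 1.0, -0.025, 0.001]
contact_force: [-0.6, 0.1, -0.7]
gripper_width: 0.004
grasp_force: 0.0
```

```bash
cat >> h.py <<'E'
def tipmask(n):
    d=read_camera(n);a=cv2.imread(f"pics/{n}0.png");m=((cv2.absdiff(a,d["img"]).max(2)>14)&(d["img"].max(2)<75)).astype(np.uint8)
    k,l,st,_=cv2.connectedComponentsWithStats(m,connectivity=8);i=1+np.argmax(st[1:,4]);return d,l==i
E
python3 - <<'E'
from h import *
o=get_obs();e=np.array(o["eef_pos"]);print(o["t"],e,o["gripper_width"])
out=[]
for n in("top","side"):
    d,m=tipmask(n);ys,xs=np.nonzero(m);print(n,"pred",proj(d,[e])[0],"left",xs.min(),ys[xs==xs.min()].mean(),"bottom",ys.max(),xs[ys==ys.max()].mean())
    p=proj(d,[e])[0];x0,y0=int(p[0])-35,int(p[1])-50
    c=cv2.resize(d["img"][y0:y0+100,x0:x0+100],(400,400),interpolation=cv2.INTER_CUBIC);cv2.circle(c,(int((p[0]-x0+.5)*4),int((p[1]-y0+.5)*4)),3,(0,0,255),-1);out.append(c);print(x0,y0)
cv2.imwrite("pics/c7.png",cv2.convertScaleAbs(np.hstack(out),alpha=1.4,beta=10))
E
```

```text
5.2 [ 0.46072627 -0.25055932  0.252687  ] 0.003808844200558108
top pred [329.833424   214.60655957] left 289 382.0 bottom 383 290.0
294 164
side pred [283.04318863 138.78950436] left 273 71.0 bottom 128 284.0
248 88
```

View pics/c7.png

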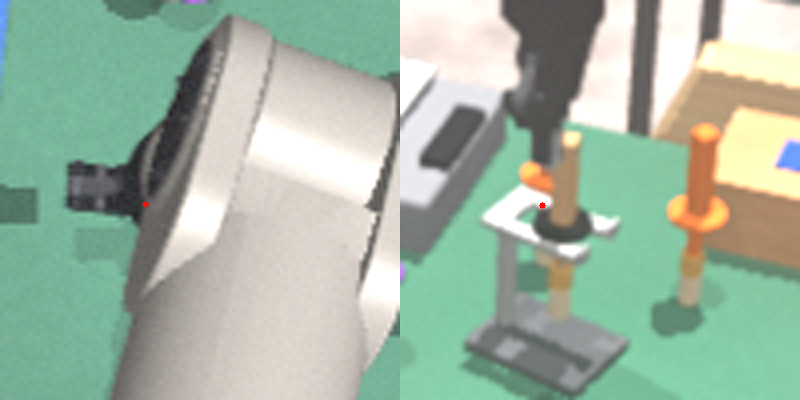

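Left panel (top view): the closed fingertips end at (68,185), against the prediction of (145,204). Right panel (side view): they end at (545,165), against (542,205). Triangulating:

Run:
```python
from h import *
np.set_printoptions(precision=4,suppress=True)
t=read_camera("top");s=read_camera("side");e=np.array(get_obs()["eef_pos"])
for u in(66,72,80,100):
    X,r=tri(s,(284.3,128.7),t,(294+u/4-.5,164+186/4-.5));print(X,X-e,r)
# extent of dark gripper in top crop, in px
g=t["img"][200:222,305:336].max(2)
for row in g[::2]: print(*["%3d"%v for v in row])
print()
g=s["img"][100:136,274:300].max(2)
for row in g[::2]: print(*["%3d"%v for v in row])
```

```text
[ 0.4546 -0.1988  0.3247] [-0.0057  0.0516  0.0727] 0.013052802466619409
[ 0.4552 -0.2023  0.3223] [-0.0051  0.0481  0.0703] 0.012560193777689684
[ 0.4561 -0.207   0.3191] [-0.0042  0.0434  0.0671] 0.01189979912893667
[ 0.4583 -0.2188  0.3109] [-0.002   0.0316  0.059 ] 0.010230713776095551
127 127 125 124 125 124 123 125 124 125 126 126 127 125 122 121 123 121 127 125 124 120 108  59  33  41  75  83  42  30  32
127 128 126 122 124 121 120 122 122 123 123 121 120 121 120 123 123 124 125 124 123 101  44  31  32  67  79  52  30  30  34
124 125 123 123 124 114  97  86  58  85 107 122 119 119 118 124 124 123 121 121 104  41  30  30  49  68  72  36  34  31  31
120 123 121 125 123  99  46  46  48  45  40  33  40  67  80  60  29  33  31  29  27  35  37  32  58  80  70  33  39  37  36
123 121 124 127 124 103  65  63  74  66  55  50  51  65  69  61  51  45  38  39  27  32  27  35  65  71  46  37  39  41  61
123 120 125 125 123 103  66  78  83  68  63  62  67  69  62  66  65  61  47  35  31  31  33  28  46  51  33  32  39  62  79
121 124 122 122 118  86  52  72  79  65  64  61  57  61  60  60  
[... 1727 characters left out ...]
  67  52  52  52  57  76  89 126 206 240 236 203 135 136 137 138 137 138 139
124 138 138 139 139 139 118  64  52  51  52  60  83  91 103 143 173 169 131 122 136 138 138 138 138 137
138 139 139 138 138 134 109  62  52  50  50  61  82  88  87 107 112 110 103 128 138 140 138 137 137 137
139 138 137 136 137 138 142  90  64  53  54  65  86  94 100 111 113 113 106 131 139 139 138 138 138 136
139 138 137 138 201 255 255 250 222 131 109 105 103 111 113 115 114 112 106 131 140 139 137 138 138 138
139 138 137 132 178 237 223 190 180 168 165 151 121 113 114 114 114 113 111 136 138 138 138 137 138 137
139 136 136 152 170 154 152 156 167 176 179 169 134 114 115 112 112 112 113 139 139 139 138 139 139 139
```

The top view only shows the knuckles here, so I can't judge the height from it. I'll check with the fingers low over bare table, where the tip height can be read directly.

Request:
carry_out --rows "0 45 0 0; 0 0 -40 0; 0 0 -40 0; 0 0 -40 0; 0 0 -40 0; 0 0 -35 0; 0 0 -20 0; 0 0 0 0; 0 0 0 0; 0 0 0 0"

```text
t: 6.65
eef_pos: [0.4611, -0.2057, 0.0379]
tool_rot: [0.0, 1.0, -0.025, 0.001]
contact_force: [0.4, -0.1, 0.3]
gripper_width: 0.002
grasp_force: 0.0
```

Run:
```python
from h import *
np.set_printoptions(precision=4,suppress=True)
e=np.array(get_obs()["eef_pos"]);print(e)
d=read_camera("side");a=cv2.imread("pics/side0.png");cv2.imwrite("pics/side2.png",d["img"])
p=proj(d,[e,e+[0,0,.02],e+[0,0,.04]]);print(p)
x0,y0=int(p[0][0])-10,int(p[0][1])-26
df=cv2.absdiff(a,d["img"]).max(2)
for r in range(y0,y0+34,2): print(r,*["%3d"%v for v in d["img"].max(2)[r,x0:x0+24]],"|",*["%3d"%v for v in df[r,x0:x0+24]])
print(x0)
```

```text
[ 0.4611 -0.2057  0.0379]
[[276.075  199.8157]
 [276.2259 195.2654]
 [276.3792 190.641 ]]
173 101  91  80  77  69  68  83  78  63  51  50  50  49  51  49  51  51  50  50  61  79  90 102 104 |   4   4   4   2  10  10   6  11  42  60  56  55  47  29  24  18  19  20  27  22   2   4   5   5
175  67  65  70  74  80  85  86  78  59  50  49  51  50  50  50  49  50  49  54  61  68  68  74  83 |   3   2   4   4   6   1  19  36  58  69  67  60  48  41  33  32  30  26  22   7   3   2   2   4
177  94  84  77  77  82  87  82  70  60  52  51  50  50  52  51  49  50  58  68  77  80  78  76  73 |   5   1   3  13  23  22   8  18  39  52  42  33  29  29  29  31  31  19  10   1   3   4   4   2
179  82  63  64  81  91  85  71  63  67  68  56  51  50  51  50  51  58  74  80  79  80  81  81  91 |   6  27  27  16  27  16  33  19   5   5  11  22  26  28  31  32  22   4   4   3   4   4   4   4
181 110  70  58  66  74  69  59  56  54  53  52  51  50  51  51  54  60  75  81  81  81  81  92 111 |   3  26  36  28  16  21  33  43  51  39  35  30  22  14  15  16  13   1   4   4   4   4   4   5
183 147 140 116  79 
[... 1659 characters left out ...]
 131 |   7   7   6   9   5   7   8   2   6  11  10  11  11  11  10  10  11  10  10  11  10  11  11  11
201 146 147 149 148 144 137 131 130 131 132 131 130 129 130 131 131 131 130 131 130 130 129 129 129 |   7   6   6   6   3   6  11  12  11  10  10   9  10  10  10   9  10  12  10  10  11  11  11  12
203 147 147 147 148 144 133 132 132 132 131 132 131 130 130 130 130 130 131 130 129 128 128 128 127 |   6   8   8   6   2  10  10  11  10  10   8  10   9   8   9   9  10  10   9  10  11  10  10  12
205 145 147 145 146 145 140 123 105  97  91 103 104 104 112 127 129 130 131 131 130 127 128 130 130 |   7   7   6   7   6   2  15  34  43  47  37  35  34  27  11   8  10  10  11  11  11  11  10  12
266
```

Request:
carry_out --rows "0 0 -20 0; 0 0 -8 0; 0 0 -3 0; 0 0 -3 0; 0 0 -2 0; 0 0 0 0"

```text
t: 7.45
eef_pos: [0.4602, -0.2054, 0.0008]
tool_rot: [0.0, 1.0, -0.025, 0.0]
contact_force: [-0.0, 0.1, 0.5]
gripper_width: -0.003
grasp_force: 0.0
```

Request:
carry_out --rows "0 0 -2 0; 0 0 -2 0; 0 0 -2 0; 0 0 0 0"

```text
t: 7.95
eef_pos: [0.46, -0.2052, -0.0055]
tool_rot: [-0.0, 1.0, -0.025, -0.0]
contact_force: [0.3, 1.6, 0.4]
gripper_width: 0.001
grasp_force: 0.0
```

Run:
```python
from h import *
e=np.array(get_obs()["eef_pos"]);print(e)
d=read_camera("side");a=cv2.imread("pics/side0.png")
p=proj(d,[e,e+[0,0,.02],e+[0,0,.04]]);print(p)
x0,y0=int(p[0][0])-10,int(p[0][1])-20
for r in range(y0,y0+28,2): print(r,*["%3d"%v for v in d["img"].max(2)[r,x0:x0+24]])
print(x0)
```

```text
[ 0.46004252 -0.20521474 -0.00550003]
[[276.0118249  209.60461939]
 [276.15997252 205.20882739]
 [276.31038777 200.74254092]]
189 131  94  78  83  87  85  76  68  63  56  52  52  52  52  50  51  77 103  98  97 100 113 139 150
191 125  63  59  76  83  78  62  58  58  59  54  53  52  50  50  59  92 125 126 121 131 135 139 139
193 142 116  79  59  62  61  54  53  53  53  51  52  51  52  67 105 130 132 130 131 132 132 132 130
195 149 147 144 126  94  72  68  59  52  51  52  53  62  71  77 107 129 131 130 130 130 132 132 131
197 148 148 148 149 148 148 146 125  65  52  53  54  74  93  91 113 130 131 130 129 129 130 130 131
199 147 148 149 147 148 147 144 116  64  51  52  54  73  94  97 120 131 131 130 129 130 130 130 131
201 146 148 149 150 145 139 135 113  77  61  54  55  75  95 106 127 131 130 131 131 130 129 129 129
203 147 147 143 139 136 132 131 132 121  97  84  83  84 104 122 128 130 129 129 129 128 127 128 128
205 146 146 143 139 136 129 130 129 114  83  80  81  82  81  80  82  96 120 130 130 128 128 130 130
207 145 146 145 144 145 138 122  98  83  80  81  82  82  80  83 102 126 129 129 128 129 128 127 128
209 135 120 119 119 119 115 100  82  80  81  81  82  81  82 102 126 127 126 127 127 127 126 128 127
211  97  97  95  96  96  95  92  85  81  81  81  80  93 116 126 127 124 124 127 125 125 125 126 125
213  96  97  95  95  95  91  83  81  80  80  80  79  81  93 118 135 136 137 136 136 136 135 132 126
215  96  95  96  95  90  82  80  81  81  80  79  80  83  90  96 116 141 142 142 143 143 142 143 143
266
```

No contact even at a reported -5.5 mm, and the picture puts the tip about 30 mm higher. So the reported pose is biased. I'll probe gently for the table.

Request:
carry_out --rows "0 0 -5 0; 0 0 -5 0; 0 0 -4 0; 0 0 -2 0; 0 0 0 0"

```text
t: 8.62
eef_pos: [0.4601, -0.2053, -0.0215]
tool_rot: [-0.0, 1.0, -0.025, -0.0]
contact_force: [0.6, -0.1, -0.0]
gripper_width: -0.002
grasp_force: 0.0
```

Request:
carry_out --rows "0 0 -2 0; 0 0 -2 0; 0 0 -1.5 0; 0 0 -1 0; 0 0 0 0"

```text
t: 9.25
eef_pos: [0.4601, -0.2053, -0.0279]
tool_rot: [-0.0, 1.0, -0.025, -0.0]
contact_force: [0.3, -0.0, -0.6]
gripper_width: -0.005
grasp_force: 0.0
```

Run:
```python
from h import *
e=np.array(get_obs()["eef_pos"]);print(e)
d=read_camera("side");p=proj(d,[e+[0,0,.032]]);print(p,get_obs()["t"])
x0,y0=int(p[0][0])-10,int(p[0][1])-10
for r in range(y0,y0+16,1): print(r,*["%3d"%v for v in d["img"].max(2)[r,x0:x0+24]])
print(x0)
```

```text
[ 0.46010765 -0.20529738 -0.02787549]
[[276.07318584 207.47716252]] 9.3
197 122  70  61  73  78  71  60  58  58  54  54  54  52  51  63  93 121 131 131 130 130 130 131 131
198 141 111  72  64  67  62  56  55  56  52  52  53  52  53  76 113 131 133 130 130 130 130 130 131
199 148 139 114  81  61  56  54  52  52  52  52  51  53  57  84 119 131 131 131 129 130 130 130 131
200 146 148 143 123  95  71  64  55  53  53  51  53  58  68  89 120 132 131 130 129 129 131 129 130
201 148 149 150 145 135 123 105  78  55  53  53  56  71  84  91 119 131 131 130 129 130 129 129 129
202 149 148 150 149 147 137 127 100  57  53  52  57  77  90  92 118 129 130 131 131 129 129 128 128
203 147 147 144 138 137 134 129 105  59  53  53  57  79  91  88 100 103 114 129 129 128 127 129 128
204 147 145 139 130 130 130 128 105  57  53  53  58  80  93  85  85  84 104 128 129 128 129 128 129
205 147 146 140 130 129 130 127 104  59  53  54  58  78  94  83  82  96 120 131 130 128 128 129 129
206 146 147 144 136 130 130 129 111  69  57  55  60  79  92  80  93 119 129 129 129 127 128 129 129
207 146 146 145 138 129 129 128 114  82  76  70  66  85  90  81 101 128 128 128 129 130 127 128 127
208 145 145 135 116 107 104 103  96  83  81  79  79  87  84  82 102 127 127 127 129 128 128 128 127
209 118 117 112  98  94  88  82  82  80  80  81  81  82  82  96 116 125 127 126 127 127 127 127 126
210  97  98  97  95  95  92  86  80  80  80  80  80  80  93 117 126 127 126 126 126 126 127 127 125
211  95  96  96  95  96  93  85  81  82  81  80  80  80  90 110 124 125 125 125 125 126 126 125 126
212  96  95  96  96  95  92  82  81  80  81  81  79  79  80  89 108 122 126 126 126 125 126 125 127
266
```

Request:
carry_out --rows "0 0 -1.5 0; 0 0 -1.5 0; 0 0 -1 0; 0 0 0 0"

```text
t: 9.8
eef_pos: [0.4601, -0.2053, -0.0319]
tool_rot: [-0.0, 1.0, -0.025, -0.0]
contact_force: [0.6, -0.6, 0.6]
gripper_width: -0.001
grasp_force: 0.0
```

Request:
carry_out --rows "0 0 -1 0; 0 0 -1 0; 0 0 -1 0; 0 0 0 0"

```text
t: 10.3
eef_pos: [0.4601, -0.2053, -0.0349]
tool_rot: [-0.0, 1.0, -0.025, -0.0]
contact_force: [0.1, -0.8, 0.8]
gripper_width: 0.001
grasp_force: 0.0
```

Request:
carry_out --rows "0 0 -1 0; 0 0 -1 0; 0 0 -1 0; 0 0 0 0"

```text
t: 10.8
eef_pos: [0.4601, -0.2053, -0.0379]
tool_rot: [-0.0, 1.0, -0.025, -0.0]
contact_force: [0.5, -0.2, -0.6]
gripper_width: -0.001
grasp_force: 0.0
```

Run:
```python
from h import *
o=get_obs();e=np.array(o["eef_pos"]);print(e,o["contact_force"],o["joint_torque"])
d=read_camera("side")
for r in range(202,216): print(r,*["%3d"%v for v in d["img"].max(2)[r,266:286]])
for y in (0,.01,.02): print(y,atz(d,(276.7,209.5),y))
```

```text
[ 0.46010129 -0.20529163 -0.0378895 ] [ 0.51311243 -0.1719971  -0.58690555] [-5.80749504e-03 -5.07153690e+01 -5.58850821e-01 -1.46195564e+01
  9.40905127e-03 -1.13400008e-02 -2.85829665e-03]
202 149 146 135 110  72  60  56  53  53  52  53  51  56  60  77 100 113 129 131 131
203 148 147 142 130 113 105  85  63  53  53  54  56  71  83  81  86  92 114 130 129
204 146 147 141 130 130 127 118  92  57  53  51  58  79  94  85  83  83 104 129 130
205 146 146 140 130 130 130 128 105  59  53  52  57  79  94  84  83  96 121 131 130
206 146 147 143 136 130 130 127 105  59  52  53  58  78  91  81  95 119 129 130 129
207 146 146 144 138 130 121 110  99  58  53  51  59  79  89  79 104 126 129 129 128
208 136 119 117 115 108  97  89  85  61  55  55  58  79  91  93 119 127 127 128 128
209 111  99  97  97  90  82  81  79  72  70  68  69  85  91 100 126 126 125 126 127
210  97  96  95  95  93  86  81  81  80  79  79  81  86  87 101 126 126 127 126 125
211  97  96  95  96  95  92  81  80  81  80  81  82  82  80  88 109 123 126 126 125
212  97  96  96  97  96  90  83  82  81  81  80  80  80  77  79  88 109 125 126 126
213  97  96  96  96  93  87  82  81  81  79  80  80  79  79  80  80 100 126 131 132
214  97  96  95  95  90  82  81  81  80  80  80  79  82  88  88  89 107 134 138 140
215  96  95  96  92  85  81  80  80  80  80  81  82  90  95  94  93 104 127 142 143
0 [ 0.45618502 -0.20103812  0.        ]
0.01 [ 0.45271532 -0.19100084  0.01      ]
0.02 [ 0.44924563 -0.18096356  0.02      ]
```

Request:
carry_out --rows "0 0 -2 0; 0 0 -1 0; 0 0 -1 0; 0 0 -1 0; 0 0 0 0"

```text
t: 11.48
eef_pos: [0.4604, -0.2055, -0.0397]
tool_rot: [0.001, 1.0, -0.025, 0.0]
contact_force: [-10.9, 5.0, 43.4]
gripper_width: 0.001
grasp_force: 21.7
```

Contact at a reported z of -0.039, so true z = reported + 39 mm, while x and y agree with the pictures. I'll retreat, open the fingers and go back above the brush.

Request:
carry_out --rows "0 0 20 0; 0 0 45 0; 0 0 50 0; 0 0 50 0; 0 0 50 0; 0 0 50 0; 0 0 30 0; 0 -40 0 0; 8 -45 0 0; 0 0 0 0" --claw 85

```text
t: 12.72
eef_pos: [0.4673, -0.2941, 0.2518]
tool_rot: [0.001, 1.0, -0.028, -0.0]
contact_force: [-0.1, 0.5, 0.3]
gripper_width: 0.996
grasp_force: 0.0
```

Request:
carry_out --rows "9 -40 0 0; 9 -40 0 0; 0 0 0 0; 0 0 0 0"

```text
t: 13.22
eef_pos: [0.4862, -0.3688, 0.2517]
tool_rot: [-0.001, 1.0, -0.025, -0.0]
contact_force: [0.4, 1.2, 0.6]
gripper_width: 0.996
grasp_force: 0.0
```

Request:
carry_out --rows "1 -12 0 0; 0 0 -30 0; 0 0 -30 0; 0 0 -20 0; 0 0 -15 0; 0 0 -15 0; 0 0 0 0"

```text
t: 14.1
eef_pos: [0.4866, -0.3819, 0.1412]
tool_rot: [-0.001, 1.0, -0.025, -0.001]
contact_force: [-0.3, -0.3, 1.0]
gripper_width: 0.998
grasp_force: 0.0
```

Request:
carry_out --rows "0 0 0 0; 0 0 0 0; 0 0 0 0; 0 0 0 0; 0 0 0 0; 0 0 0 0; 0 0 0 0" --claw 0 --force 60

```text
t: 14.98
eef_pos: [0.4875, -0.3823, 0.1425]
tool_rot: [0.0, 1.0, -0.025, 0.0]
contact_force: [0.1, 1.4, 2.8]
gripper_width: 0.224
grasp_force: 61.8
```

Request:
carry_out --rows "0 0 7 0; 0 0 7 0; 0 0 0 0; -24 6 0 0; -24 6 0 0; -24 6 0 0; -20 5 0 0; 0 0 0 0; 0 0 0 0"

```text
t: 16.1
eef_pos: [0.396, -0.3595, 0.1564]
tool_rot: [0.0, 1.0, -0.025, 0.0]
contact_force: [0.1, -1.0, -1.5]
gripper_width: 0.226
grasp_force: 61.4
```

Run:
```python
from h import *
np.set_printoptions(precision=4,suppress=True)
o=get_obs();e=np.array(o["eef_pos"])+[0,0,.039];print(o["t"],e,o["contact_force"],o["torque"],o["gripper_width"])
s=read_camera("side");t=read_camera("top")
print("pred tip",proj(s,[e-[0,0,.137]]),proj(t,[e-[0,0,.137]]),"pred collar",proj(s,[e-[0,0,.041]]))
for th in("brush_tip","brush_grip","brush"):
  for n in("side","top"): print(th,n,[(np.round(r["centre"],1).tolist(),round(float(r["confidence"]),2)) for r in place_of(n,th)[:4]])
```

```text
16.1 [ 0.396  -0.3595  0.1954] [ 0.1003 -0.9597 -1.4723] [ 0.0384 -0.0016  0.0443] 0.22631075058843822
pred tip [[309.6762 172.3231]] [[357.9296 241.5067]] pred collar [[311.6608 149.7785]]
brush_tip side [([312.0, 172.7], 0.61), ([319.7, 157.5], 0.55), ([241.4, 178.2], 0.54)]
brush_tip top [([406.2, 193.9], 0.53)]
brush_grip side [([311.4, 134.4], 0.7), ([242.0, 141.2], 0.64), ([322.9, 126.4], 0.53), ([282.5, 119.4], 0.51)]
brush_grip top [([423.2, 184.9], 0.94), ([373.7, 242.7], 0.65), ([346.0, 152.7], 0.62), ([134.6, 162.4], 0.5)]
brush side [([241.2, 156.8], 0.88), ([325.2, 144.2], 0.79), ([285.1, 130.0], 0.63), ([315.1, 154.2], 0.48)]
brush top [([413.4, 188.9], 0.69), ([343.1, 157.7], 0.64), ([364.8, 241.8], 0.48)]
```

Brush grasped and out of the fork; the tip in the side view at (312,173) matches the prediction. Next: lift and cross to the red pot.

Request:
carry_out --rows "0 0 40 0; 10 10 40 0; 20 35 20 0; 25 45 0 0; 15 50 0 0; 5 50 0 0; 0 50 0 0; 0 50 0 0; 0 50 0 0; 0 50 0 0"

```text
t: 17.75
eef_pos: [0.47, 0.0322, 0.2564]
tool_rot: [0.0, 1.0, -0.026, 0.0]
contact_force: [0.2, 0.8, -1.3]
gripper_width: 0.226
grasp_force: 61.5
```

Request:
carry_out --rows "0 50 0 0; 0 50 0 0; 0 50 0 0; 0 50 0 0; 0 40 0 0; -7 25 0 0; -8 15 0 0; 0 0 0 0; 0 0 0 0"

```text
t: 18.88
eef_pos: [0.4558, 0.3092, 0.2562]
tool_rot: [0.001, 1.0, -0.026, 0.0]
contact_force: [0.1, 0.2, -2.2]
gripper_width: 0.226
grasp_force: 61.4
```

Run:
```python
from h import *
np.set_printoptions(precision=4,suppress=True)
o=get_obs();e=np.array(o["eef_pos"])+[-.0015,.001,.039];print(o["t"],e,o["gripper_width"],"to red mm",(np.array([.453,.324])-e[:2])*1000)
s=read_camera("side")
print("pred tip",proj(s,[e-[0,0,.137]]), [(np.round(r["centre"],1).tolist(),round(float(r["confidence"]),2)) for r in place_of("side","brush_tip")[:4]])
for n,x in(("side",s),("top",read_camera("top"))): print("rim",n,[(np.round(r["centre"],1).tolist(),round(float(r["confidence"]),2),atz(x,r["centre"],.07)[:2]) for r in place_of(n,"red_pot_rim")[:2]])
```

```text
18.875 [0.4543 0.3102 0.2952] 0.2262983738040979 to red mm [-1.3174 13.8038]
pred tip [[204.5421 297.2165]] [([319.3, 159.7], 0.59), ([207.1, 298.9], 0.52)]
rim side [([206.0, 325.1], 0.87, array([0.4482, 0.3281])), ([208.6, 235.5], 0.61, array([0.5789, 0.05  ]))]
rim top [([111.9, 218.8], 0.8, array([0.4537, 0.3227]))]
```

Request:
carry_out --rows "-1 14 0 0; 0 0 0 0; 0 0 -35 0; 0 0 -35 0; 0 0 -25 0; 0 0 -18 0; 0 0 -12 0; 0 0 0 0; 0 0 0 0; 0 0 0 0"

```text
t: 20.38
eef_pos: [0.4547, 0.3251, 0.1321]
tool_rot: [-0.0, 1.0, -0.025, 0.001]
contact_force: [-0.3, 0.5, -1.5]
gripper_width: 0.222
grasp_force: 61.4
```

Run:
```python
from h import *
np.set_printoptions(precision=4,suppress=True)
o=get_obs();e=np.array(o["eef_pos"])+[-.0015,.001,.039];print(o["t"],e,"tip z",e[2]-.137,o["contact_force"])
s=read_camera("side");c=s["img"][260:375,150:265];cv2.imwrite("pics/c8.png",cv2.resize(c,(600,600),interpolation=cv2.INTER_CUBIC))
print("collar pred",(proj(s,[e-[0,0,.041]])-[150,260])*5.217)
```

```text
20.375 [0.4532 0.3261 0.1711] tip z 0.0341076482358528 [-0.3382  0.5356 -1.527 ]
collar pred [[275.5313 258.1129]]
```

View pics/c8.png

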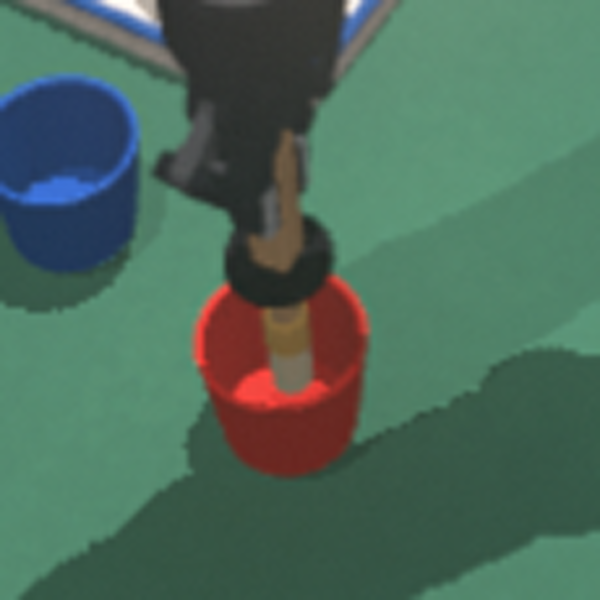

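The picture shows the bristles well inside the red pot, at crop (293,385), with the pot undisturbed. Dip a little deeper, lift, and go to the flagged sample.

Request:
carry_out --rows "0 0 -4 0; 0 0 0 0; 0 0 0 0; 0 0 30 0; 0 0 40 0; 0 0 50 0; 10 -30 10 0; 20 -35 0 0; 28 -35 0 0; 30 -35 0 0"

```text
t: 21.68
eef_pos: [0.5428, 0.1887, 0.2575]
tool_rot: [0.0, 1.0, -0.025, 0.0]
contact_force: [0.7, 0.1, -1.5]
gripper_width: 0.231
grasp_force: 61.5
```

Request:
carry_out --rows "30 -35 0 0; 30 -35 0 0; 20 -27 0 0; 10 -10 0 0; 0 0 0 0; 0 0 0 0"

```text
t: 22.42
eef_pos: [0.6312, 0.085, 0.2573]
tool_rot: [-0.0, 1.0, -0.024, -0.0]
contact_force: [-0.3, -0.5, -1.1]
gripper_width: 0.223
grasp_force: 61.5
```

Run:
```python
from h import *
np.set_printoptions(precision=4,suppress=True)
o=get_obs();e=np.array(o["eef_pos"])+[-.0015,.001,.039];tip=e-[0,0,.137];print(o["t"],"tip",tip,"to sample mm",(np.array([.631,.084,.075])-tip)*1000)
s=read_camera("side")
print("pred tip",proj(s,[tip]), [(np.round(r["centre"],1).tolist(),round(float(r["confidence"]),2)) for r in place_of("side","brush_tip")[:4]])
print("samp",[(np.round(r["centre"],1).tolist(),round(float(r["confidence"]),2)) for r in place_of("side","sample_top")[:2]])
```

```text
22.425 tip [0.6297 0.086  0.1593] to sample mm [  1.2659  -1.97   -84.3294]
pred tip [[184.6924 217.1122]] [([202.9, 337.9], 0.54), ([187.7, 218.9], 0.53), ([320.3, 159.8], 0.52), ([239.3, 176.5], 0.37)]
samp [([186.9, 235.9], 0.69)]
```

Request:
carry_out --rows "4 -3 0 0; 0 0 -25 0; 0 0 -25 0; 0 0 -15 0; 0 0 -8 0; 0 0 -4 0; 0 0 0 0; 0 0 0 0"

```text
t: 23.58
eef_pos: [0.6366, 0.0798, 0.181]
tool_rot: [-0.0, 1.0, -0.025, 0.001]
contact_force: [-0.6, 0.4, -1.2]
gripper_width: 0.227
grasp_force: 61.5
```

Run:
```python
from h import *
np.set_printoptions(precision=4,suppress=True)
o=get_obs();tip=np.array(o["eef_pos"])+[-.0015,.001,.039-.137];print(o["t"],"tip",tip,o["contact_force"])
s=read_camera("side");print("pred tip",proj(s,[tip]), [(np.round(r["centre"],1).tolist(),round(float(r["confidence"]),2)) for r in place_of("side","brush_tip")[:3]])
```

```text
23.575 tip [0.6351 0.0808 0.083 ] [-0.6136  0.4332 -1.2008]
pred tip [[186.4066 234.2186]] [([189.1, 235.1], 0.59), ([319.5, 160.9], 0.53), ([241.1, 178.0], 0.4)]
```

Request:
carry_out --rows "0 0 -4 0; 0 0 -3 0; 0 0 -2 0; 0 0 0 0; 0 0 0 0"

```text
t: 24.3
eef_pos: [0.6362, 0.0797, 0.1714]
tool_rot: [0.0, 1.0, -0.025, 0.0]
contact_force: [-0.5, 0.0, 0.4]
gripper_width: 0.224
grasp_force: 61.6
```

Request:
carry_out --rows "0 0 -1.5 0; 0 0 0 0; 0 0 0 0"

```text
t: 24.68
eef_pos: [0.6362, 0.0797, 0.1698]
tool_rot: [0.0, 1.0, -0.025, 0.0]
contact_force: [-0.8, -0.2, 0.3]
gripper_width: 0.225
grasp_force: 61.8
```

Run:
```python
from h import *
o=get_obs();print(o["t"],o["eef_pos"],o["contact_force"])
for _ in range(4): read_camera("side");o=get_obs();print(o["t"],o["contact_force"][2])
```

```text
24.675 [0.6362343  0.07967931 0.16981991] [-0.80794766 -0.24040223  0.27040046]
24.725 0.868196176250561
24.775 0.9473960808795421
24.825 1.2662804971791601
24.875 0.22080516449861265
```

Free-air force was about -1.2 N and is now about +0.7 N, so the bristles press with about 2 N. Ease off gently, lift, and go back.

Request:
carry_out --rows "0 0 1 0; 0 0 0 0; 0 0 1 0; 0 0 0 0; 0 0 15 0; 0 0 35 0; 0 0 35 0; -8 -20 0 0; -14 -38 0 0; -16 -42 0 0"

```text
t: 26.12
eef_pos: [0.5969, -0.0218, 0.2561]
tool_rot: [0.0, 1.0, -0.025, -0.001]
contact_force: [0.9, -1.2, -2.6]
gripper_width: 0.22
grasp_force: 61.4
```

Request:
carry_out --rows "-16 -42 0 0; -16 -42 0 0; -16 -42 0 0; -16 -42 0 0; -16 -42 0 0; -16 -42 0 0; -16 -42 0 0; -14 -30 0 0; -8 -15 0 0; 0 0 0 0"

```text
t: 27.38
eef_pos: [0.4631, -0.36, 0.2564]
tool_rot: [-0.0, 1.0, -0.027, -0.0]
contact_force: [1.3, 1.7, -1.2]
gripper_width: 0.225
grasp_force: 61.5
```

Request:
carry_out --rows "-30 0 0 0; -25 1 0 0; -12 0 0 0; 0 0 -40 0; 0 0 -40 0; 0 0 -20 0; 0 0 0 0; 0 0 0 0"

```text
t: 28.38
eef_pos: [0.3985, -0.3582, 0.1578]
tool_rot: [0.0, 1.0, -0.025, 0.001]
contact_force: [0.3, 0.1, -0.8]
gripper_width: 0.228
grasp_force: 61.4
```

Run:
```python
from h import *
np.set_printoptions(precision=4,suppress=True)
o=get_obs();e=np.array(o["eef_pos"]);print(o["t"],e,"back mm",(np.array([.396,-.3595,.1564])-e)*1000,o["contact_force"])
read_camera("side")
for th in("brush_tip","brush_grip"): print([(np.round(r["centre"],1).tolist(),round(float(r["confidence"]),2)) for r in place_of("side",th)[:4]])
```

```text
28.375 [ 0.3985 -0.3582  0.1578] back mm [-2.5181 -1.2963 -1.373 ] [ 0.298   0.0998 -0.7903]
[([320.9, 159.1], 0.59), ([237.4, 179.4], 0.5), ([311.8, 172.8], 0.49)]
[([323.8, 126.5], 0.72), ([285.0, 117.7], 0.67), ([312.3, 133.3], 0.66), ([240.0, 142.2], 0.65)]
```

Request:
carry_out --rows "20 -5.5 0 0; 23 -6.2 0 0; 23 -6.2 0 0; 23 -6.1 0 0; 0 0 0 0; 0 0 0 0"

```text
t: 29.28
eef_pos: [0.4854, -0.3824, 0.1569]
tool_rot: [0.0, 1.0, -0.026, -0.0]
contact_force: [-0.1, -0.2, -1.2]
gripper_width: 0.226
grasp_force: 61.5
```

Request:
carry_out --rows "2 0 0 0; 0 0 -6 0; 0 0 -5 0; 0 0 -3 0; 0 0 0 0; 0 0 0 0"

```text
t: 30.02
eef_pos: [0.4881, -0.3823, 0.1426]
tool_rot: [-0.0, 1.0, -0.025, -0.0]
contact_force: [1.2, -0.2, -0.7]
gripper_width: 0.228
grasp_force: 61.4
```

Request:
carry_out --rows "0 0 -1 0; 0 0 0 0; 0 0 0 0"

```text
t: 30.4
eef_pos: [0.4882, -0.3823, 0.1425]
tool_rot: [0.0, 1.0, -0.025, 0.0]
contact_force: [-1.4, 1.9, 5.8]
gripper_width: 0.229
grasp_force: 62.2
```

Request:
carry_out --rows "0 0 0 0; 0 0 0 0; 0 0 0 0; 0 0 0 0; 0 0 0 0; 0 0 0 0; 0 0 0 0" --claw 85

```text
t: 31.28
eef_pos: [0.4882, -0.3823, 0.1417]
tool_rot: [-0.0, 1.0, -0.025, 0.0]
contact_force: [-0.1, -0.2, -0.3]
gripper_width: 0.999
grasp_force: 0.0
```

Request:
carry_out --rows "0 0 15 0; 0 0 30 0; 0 0 40 0; 0 0 40 0; 0 0 20 0; 0 0 0 0; 0 0 0 0"

```text
t: 32.15
eef_pos: [0.4877, -0.382, 0.286]
tool_rot: [-0.0, 1.0, -0.025, -0.0]
contact_force: [0.1, -0.8, -0.2]
gripper_width: 0.996
grasp_force: 0.0
```

Run:
```python
from h import *
np.set_printoptions(precision=4,suppress=True)
o=get_obs();print(o["t"],o["eef_pos"],o["contact_force"])
d=read_camera("side");a=cv2.imread("pics/side0.png")
df=cv2.absdiff(a,d["img"]).max(2);print("side diff brush box",df[120:175,278:300].mean(),(df[120:175,278:300]>30).sum())
for n in("side","top"):
  read_camera(n)
  for th in("brush_tip","brush_grip","stand_slot","red_pot_rim","blue_pot_rim","sample_top"): print(n,th,[(np.round(r["centre"],1).tolist(),round(float(r["confidence"]),2)) for r in place_of(n,th)[:4]])
```

```text
32.15 [ 0.4877 -0.382   0.286 ] [ 0.1266 -0.8227 -0.1774]
side diff brush box 6.132231404958677 33
side brush_tip [([232.1, 215.6], 0.64), ([241.3, 178.2], 0.46), ([288.7, 166.9], 0.44), ([319.9, 160.2], 0.4)]
side brush_grip [([288.5, 126.9], 0.8), ([240.3, 141.9], 0.73), ([289.7, 146.0], 0.73), ([321.0, 130.3], 0.66)]
side stand_slot [([287.9, 143.6], 0.79)]
side red_pot_rim [([203.3, 323.0], 0.88), ([286.5, 143.6], 0.23)]
side blue_pot_rim [([160.5, 285.6], 0.83), ([207.3, 239.0], 0.2)]
side sample_top [([184.1, 235.8], 0.88)]
top brush_tip [([399.1, 242.1], 0.54)]
top brush_grip [([379.7, 204.8], 0.54), ([116.0, 219.4], 0.53), ([372.8, 210.6], 0.35)]
top stand_slot [([374.3, 209.3], 0.68)]
top red_pot_rim [([112.8, 215.6], 0.82)]
top blue_pot_rim [([134.5, 161.9], 0.97), ([373.9, 208.8], 0.65)]
top sample_top [([199.4, 156.9], 0.87)]
```

The brush appears where it started: the side view barely differs around it, and the tip is at (288.7,166.9) against (288.1,167.2) before. The pots and sample haven't moved.

```bash
python3 -c "
from station import *
print(hand_in())"
```

```text
the job is handed in; nothing more can be done
None
```

I dipped the brush in the red pot, dabbed the flagged sample with about 2 N, hung the brush back in its fork and handed the job in at about 32 s; no verdict was returned, and one check of the reported height (39 mm off) pressed the closed fingers on bare table with 43 N, above the 40 N limit if that limit covers the fingers.

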